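# Find the rocking corner of a carving jig and shim it

## Robot

A 6-joint arm with a two-finger parallel gripper is mounted at the origin on the work surface. World frame = base frame: x ahead of the robot, y to its left, z up, the work surface at z = 0. Lengths are in m, angles in rad, forces in N, time in s.
With the tool pointing down it reaches from about 0.35 to 0.975 m from the base axis. Payload 4.9 kg.
Tool frame: the origin (TCP) lies between the finger pads; the fingertips stand 14 mm ahead of it and the grasp point (between the pads) lies 5 mm behind it (manip.finger_overhang is the distance from the TCP to the fingertips, in m); z points along the fingers, y is the line along which they close (so a half turn about z gives the same grasp; the last joint's range is limited). The gripper opens to 85 mm and grips with 20 to 120 N. Pads are 22 mm wide; open, the fingers measure 114 mm over their backs; the gripper's body (76 mm by 85 mm) begins 54 mm behind the grasp point. The pads swing forward as they close: fully open they stand 13 mm farther back than shut.
Start: joints at [-1.286, 0.053, 1.613, -0, 1.476, -0.119], TCP at [0.246, -0.575, 0.245] pointing down, gripper open.
Joint ranges: [-3.01, 3.01], [-1.01, 2.22], [0.06, 2.58], [-1.02, 4.17], [0.09, 2.62], [-3.14, 3.14]. Speed limits (rad/s): [2.57, 2.57, 3.14, 3.14, 3.14, 3.14].

## Interface

Orientations are given as a unit quaternion [w, x, y, z].
In Python, from plant import manip, grab_frame gives the robot as it stands.
- The arm moves only by the tool servo_tool, never from a script. Its argument "deltas" is a list that holds one entry, the list of rows, each a list of 5 numbers: the opening in per cent of the stroke, from 0 (shut) to 100 (fully open), then the shift along the world's x, y, z in m, then the turn about the world's z in degrees. A call has exactly 8 rows; each row shifts and turns the commanded pose from where the row before left it; what a row does not reach is not made up. A row lasts 1/10 s, in which the tool goes at most 50 mm and 8.59 degrees, less where a joint would pass 70% of its speed; a pose out of reach is approached as far as the arm can. A call is refused whole if a number of a shift passes 0.05 or a number of a turn 8.59, either way. A call with a gripper value outside its range is refused whole. The fingers move at their own pace and stop on an object; the grip force is fixed at half the most. Time passes only in rows, so rows that do not move let the fingers close, or fill a call up. It gives the time, the measured TCP pose, the force, the opening and the grip force at its end, in the units of the state.
- manip.state(): the state, without advancing time (a new reading comes with each control period).
- grab_frame(name): name is "scene" or "top" or "wrist"; returns a dict with "pixels" (480x640x3 uint8, red, green, blue), "z_map" (480x640 float32, m along the optical axis (not along the pixel's ray), 0 where there is no reading), "fx", "fy", "cx", "cy" (pixels), "rvec" (rotation vector, rad) and "tvec" (3), from world to camera coordinates, as OpenCV has them; the wrist camera has in their place "T_tool_cam" (4x4, takes a point from camera to tool coordinates, whose origin is the TCP and whose axes are the flange's). Camera axes: x right, y down, z forward; pixel columns grow to the right and rows downward; lengths in m; the calibration is good to about 2 mm. A picture is of the moment at which its call begins: read the wrist's pose just before it.
- manip.job_done(): hands the job in; it is judged then, once.
The state is a dict: "time": time; "joint_pos": joint angles; "joint_vel": joint speeds; "joint_efforts": joint torques, N m; "tool_pos": TCP position; "tool_rot": TCP orientation; "contact_force": force on the tool from outside, world axes, zero at the start; "ft_torque": the same for the moment, N m; "gripper_width": opening from 0.0 (shut) to 1.0 (fully open); "grasp_force": force on a finger pad.
Only numpy, scipy, OpenCV 4.12 (cv2) and the standard library are available. Lean on these libraries where they do the work, as an engineer would, in place of code of your own. Each camera call takes 0.05 s, during which the arm holds its last target. There are 200 camera calls.

## Task

The wooden jig plate under the carved blank rocks on one of its four corners: press the corners down with the fingertips until you find the one that gives, then press the shim lever beside that corner down flat, leaving the other three levers standing. Then press that same corner again for a moment, firmly, to check that it now stands firm, and withdraw. Only touch and press: do not lift or shift the plate, and leave the sanding block, hammer and jar alone.

Things in the scene. Friction and masses are not known exactly. Their poses are not given: they have to be found in the camera images.
- base: Fixed plywood jig base, 220 x 300 x 18 mm, lying on the table; origin at the centre of its underside, x the short side (away from the robot), y the long side (to the left); turned up to 0.3 rad. It carries the four feet and the four shim levers. Its top is 18 mm above the table.
- plate: Loose wooden plate, 180 (x) x 160 (y) x 15 mm, about 1.2 kg with the pale rounded wooden blank (100 x 70 mm, 39 mm high) fixed on its middle. Origin: centre of its underside, 49 mm above the table; top 64 mm above it; axes parallel to the base's. It rests level on four like feet under its corners; three are solid, one (hidden, another each time) is sprung.
- corner_near_left (a point): Point on the plate's top above its near left foot, 11 mm in from the plate's x edge, 16 mm from its y edge: the place to press this corner (6 to 15 N is right). On a solid foot it gives under 1 mm; on the sprung foot about 3 N makes it sink 5 to 6 mm to a stop, and it comes back up when let go.
- corner_near_right (a point): Point on the plate's top above its near right foot, 11 mm in from the plate's x edge, 16 mm from its y edge: the place to press this corner (6 to 15 N is right). On a solid foot it gives under 1 mm; on the sprung foot about 3 N makes it sink 5 to 6 mm to a stop, and it comes back up when let go.
- corner_far_left (a point): Point on the plate's top above its far left foot, 11 mm in from the plate's x edge, 16 mm from its y edge: the place to press this corner (6 to 15 N is right). On a solid foot it gives under 1 mm; on the sprung foot about 3 N makes it sink 5 to 6 mm to a stop, and it comes back up when let go.
- corner_far_right (a point): Point on the plate's top above its far right foot, 11 mm in from the plate's x edge, 16 mm from its y edge: the place to press this corner (6 to 15 N is right). On a solid foot it gives under 1 mm; on the sprung foot about 3 N makes it sink 5 to 6 mm to a stop, and it comes back up when let go.
- shim_near_left (a joint): Steel shim lever of the near left corner, 16 mm wide, 70 mm long; hinge on the base, along the base's x, 24 mm above the table, 7 mm inside the plate's left (+y) edge, 19 mm from the foot towards the middle. 0 = standing outwards at 45 degrees (starts at 0 to 0.1 rad); 0.785 = flat, at its stop. Stays where left; 1 to 2 N down on its paddle moves it.
- shim_near_right (a joint): Steel shim lever of the near right corner, 16 mm wide, 70 mm long; hinge on the base, along the base's x, 24 mm above the table, 7 mm inside the plate's right (-y) edge, 19 mm from the foot towards the middle. 0 = standing outwards at 45 degrees (starts at 0 to 0.1 rad); 0.785 = flat, at its stop. Stays where left; 1 to 2 N down on its paddle moves it.
- shim_far_left (a joint): Steel shim lever of the far left corner, 16 mm wide, 70 mm long; hinge on the base, along the base's x, 24 mm above the table, 7 mm inside the plate's left (+y) edge, 19 mm from the foot towards the middle. 0 = standing outwards at 45 degrees (starts at 0 to 0.1 rad); 0.785 = flat, at its stop. Stays where left; 1 to 2 N down on its paddle moves it.
- shim_far_right (a joint): Steel shim lever of the far right corner, 16 mm wide, 70 mm long; hinge on the base, along the base's x, 24 mm above the table, 7 mm inside the plate's right (-y) edge, 19 mm from the foot towards the middle. 0 = standing outwards at 45 degrees (starts at 0 to 0.1 rad); 0.785 = flat, at its stop. Stays where left; 1 to 2 N down on its paddle moves it.
- shim_near_left_pad (a point): Centre of the paddle (26 x 22 x 4 mm) of the near left shim lever, 59 mm from the hinge: 66 mm above the table and 35 mm outside the plate's edge when standing, 24 mm above and 52 mm outside when flat (it swings outwards going down). The flat lever holds a cam 1.2 mm below the plate, so the corner can sink only that far.
- shim_near_right_pad (a point): Centre of the paddle (26 x 22 x 4 mm) of the near right shim lever, 59 mm from the hinge: 66 mm above the table and 35 mm outside the plate's edge when standing, 24 mm above and 52 mm outside when flat (it swings outwards going down). The flat lever holds a cam 1.2 mm below the plate, so the corner can sink only that far.
- shim_far_left_pad (a point): Centre of the paddle (26 x 22 x 4 mm) of the far left shim lever, 59 mm from the hinge: 66 mm above the table and 35 mm outside the plate's edge when standing, 24 mm above and 52 mm outside when flat (it swings outwards going down). The flat lever holds a cam 1.2 mm below the plate, so the corner can sink only that far.
- shim_far_right_pad (a point): Centre of the paddle (26 x 22 x 4 mm) of the far right shim lever, 59 mm from the hinge: 66 mm above the table and 35 mm outside the plate's edge when standing, 24 mm above and 52 mm outside when flat (it swings outwards going down). The flat lever holds a cam 1.2 mm below the plate, so the corner can sink only that far.
- sanding_block: Loose cork sanding block, 100 x 60 x 35 mm, origin at the centre of its underside. Leave alone.
- mallet: Loose hammer lying on the table along its own x, about 260 mm long, origin near its middle. Leave alone.
- oil_jar: Loose jar of oil, 64 mm across, 100 mm high, upright, origin at the centre of its underside. Leave alone.
There are look-alikes about, which are no part of the job. Of the things shaped like the plate, the wooden one is meant.

How it is judged:
By the outcome, as a careful person would: the job done as asked, in the order asked, and still so for the second after the job is handed in, with the robot touching nothing.
It also fails if it takes over 64 s, if anything falls off the work surface, if the arm or the gripper's body presses on something with over 40 N, if the wrist force passes 120 N, or if a joint passes its speed limit or range.

## Working session

There is one attempt and no reset: what is moved stays moved. The work goes in short steps, Python scripts to look and compute and a tool call to move; the robot and the scene stay as the last step left them, time stands still between calls to the robot, and variables do not carry over. Pictures are saved under pics/ and viewed, at most 10 in all, crops included, and the job is handed in when it is done.

Besides the shell and the picture viewer there is one more tool, called after "Request:" as name([rows], argument=value, ...), one row to a line, values as JSON. servo_tool: Moves the arm, as the interface text tells. Its arguments: {"type":"object","properties":{"deltas":{"type":"array"}},"required":["deltas"]}

```bash
mkdir -p pics; python3 - <<'E'
from plant import manip, grab_frame
import cv2,numpy as np,pickle
s=manip.state();print(s['time'],s['tool_pos'],s['tool_rot'],s['contact_force'],s['gripper_width'],manip.finger_overhang)
d={}
for n in('top','scene'):
    f=grab_frame(n);d[n]=f;cv2.imwrite(f'pics/{n}0.png',f['pixels'][...,::-1])
    print(n,f['fx'],f['cx'],f['cy'],f['rvec'],f['tvec'])
pickle.dump(d,open('f0.pkl','wb'))
E
```

```text
0.0 [ 0.24540374 -0.57414117  0.24406536] [-1.03112404e-03  9.79685910e-01  2.00535397e-01 -9.45539828e-05] [-0.60371373 -0.20929316  0.57757417] 1.0032286155891892 0.014
top 546.586829971827 323.2895795702028 239.83343526695214 [ 2.14648708 -2.09878021  0.1850991 ] [-0.06011422  0.50714285  1.46009163]
scene 614.132078615544 308.29662656033094 242.84062937696638 [ 1.34080384  2.03585014 -1.04563904] [ 0.25651796 -0.21874054  1.83927895]
```

View pics/top0.png

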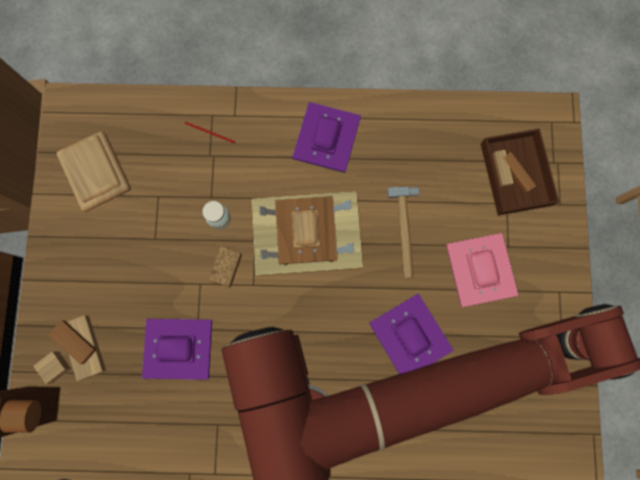

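View pics/scene0.png

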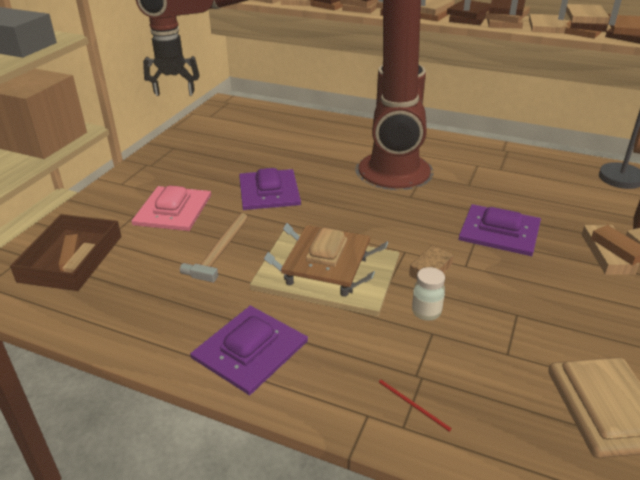

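The top view shows the wooden plate with levers on pale plywood at about (306,230). The look-alikes are purple at (327,136), (177,349) and (411,337), pink at (482,270), and a board at (92,170). Only the one at (306,230) is a wooden plate with levers, so I'll confirm it in a crop and measure it.

```bash
cat >h.py <<'E'
import numpy as np,cv2
def cam(f):
    R=cv2.Rodrigues(np.array(f['rvec'],float))[0];return R,np.array(f['tvec'],float).ravel()
def ray(f,uv,z):
    R,t=cam(f);o=-R.T@t
    uv=np.atleast_2d(uv).astype(float)
    d=np.c_[(uv[:,0]-f['cx'])/f['fx'],(uv[:,1]-f['cy'])/f['fy'],np.ones(len(uv))]@R
    return o+d*((z-o[2])/d[:,2])[:,None]
def cloud(f):
    R,t=cam(f);v,u=np.mgrid[:480,:640];Z=f['z_map']
    P=np.stack([(u-f['cx'])/f['fx']*Z,(v-f['cy'])/f['fy']*Z,Z],-1)
    return (P-t)@R
E
python3 - <<'E'
import pickle
from h import *
f=pickle.load(open('f0.pkl','rb'))['top']
P=cloud(f);px=f['pixels']
roi=np.zeros((480,640),bool);roi[180:285,240:372]=1
W=P[...,2]
m=roi&(W>.055)&(W<.075)
hsv=cv2.cvtColor(px,cv2.COLOR_RGB2HSV)
for p in [(285,230),(327,230),(265,245),(342,230),(305,225),(255,222),(240,300)]: print(p,hsv[p[1],p[0]],P[p[1],p[0]].round(3))
def rect(m,z,n):
    m=m.astype(np.uint8)
    c=max(cv2.findContours(m,cv2.RETR_EXTERNAL,cv2.CHAIN_APPROX_NONE)[0],key=cv2.contourArea)
    q=ray(f,c[:,0],z)[:,:2].astype(np.float32)
    r=cv2.minAreaRect(q*1000);print(n,r)
# plate brown
mm=m|(roi&(W>.09)) 
cc=cv2.morphologyEx((roi&(W>.055)).astype(np.uint8),cv2.MORPH_OPEN,np.ones((13,13)))
rect(cc,.064,'plate')
b=cv2.morphologyEx((roi&(W>.009)).astype(np.uint8),cv2.MORPH_OPEN,np.ones((9,9)))
rect(b,.018,'base')
yy=roi&(hsv[...,0]>17)&(hsv[...,2]>150)
rect(cv2.morphologyEx((yy).astype(np.uint8),cv2.MORPH_CLOSE,np.ones((9,9))),.018,'basecol')
br=roi&(P[...,2]>.05)&(hsv[...,1]>90)&(hsv[...,0]<17)
rect(cv2.morphologyEx(br.astype(np.uint8),cv2.MORPH_OPEN,np.ones((5,5))),.064,'platecol')
cv2.imwrite('pics/crop0.png',cv2.resize(px[175:290,235:385,::-1],None,fx=5,fy=5,interpolation=cv2.INTER_CUBIC))
E
```

```text
(285, 230) [ 15 145 120] [0.53  0.056 0.064]
(327, 230) [ 14 147 109] [ 0.533 -0.058  0.062]
(265, 245) [ 23  88 150] [0.495 0.115 0.017]
(342, 230) [ 23  89 157] [ 0.541 -0.1    0.025]
(305, 225) [ 18 103 171] [0.538 0.001 0.1  ]
(255, 222) [ 24  85 182] [0.562 0.147 0.012]
(240, 300) [ 17 123 122] [ 0.342  0.181 -0.008]
plate ((534.0571899414062, -0.3752288818359375), (180.85049438476562, 159.6384735107422), 5.405247211456299)
base ((534.343994140625, -0.38800048828125), (220.55433654785156, 299.5929260253906), 5.3163838386535645)
basecol ((534.5289306640625, 0.9966888427734375), (218.17596435546875, 300.1745910644531), 5.448139667510986)
platecol ((532.6346435546875, 0.0837249755859375), (177.9208221435547, 157.279052734375), 5.165555477142334)
```

View pics/crop0.png

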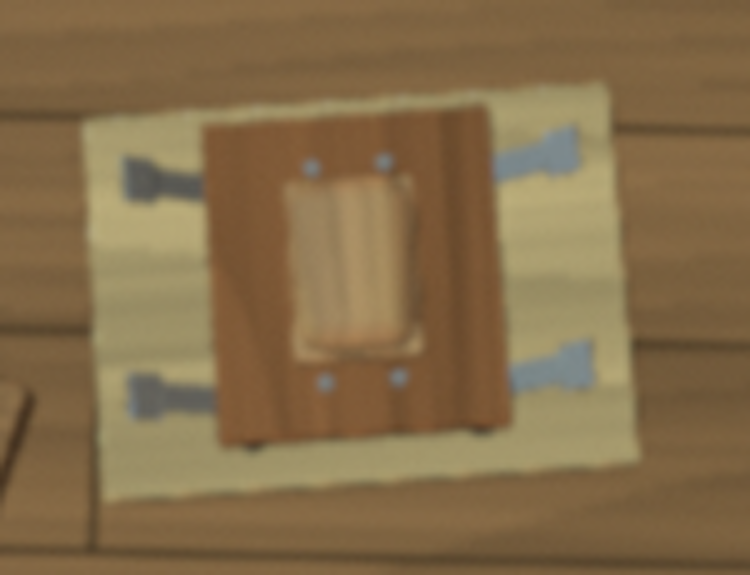

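The crop confirms it: a wooden plate with the pale blank, and four steel levers standing at crop positions (150,180), (150,395), (545,150) and (560,365). The centre is about (0.534, 0) with a yaw of 5.4°. I'll go above the near right corner first.

Request:
servo_tool([
  [[0,0.0135,0.0315,0,-1.1],[0,0.0135,0.0315,0,-1.1],[0,0.0135,0.0315,0,-1.1],[0,0.0135,0.0315,0,-1.1],[0,0.0135,0.0315,0,-1.1],[0,0.0135,0.0315,0,-1.1],[0,0.0135,0.0315,0,-1.1],[0,0.0135,0.0315,0,-1.1]],
])

```text
time: 0.9
tool_pos: [0.3537, -0.3212, 0.2448]
tool_rot: [-0.0, 0.992, 0.124, -0.0]
contact_force: [1.2, 0.4, -0.3]
gripper_width: 0.004
grasp_force: 0.0
```

Request:
servo_tool([
  [[0,0.0135,0.0315,-0.012,-1.1],[0,0.0135,0.0315,-0.012,-1.1],[0,0.0135,0.0315,-0.012,-1.1],[0,0.0135,0.0315,-0.012,-1.1],[0,0.0135,0.0315,-0.012,-1.1],[0,0.0135,0.0315,-0.012,-1.1],[0,0.0135,0.0315,-0.012,-1.1],[0,0.0135,0.0315,-0.012,-1.1]],
])

```text
time: 1.7
tool_pos: [0.4616, -0.0692, 0.1485]
tool_rot: [-0.0, 0.999, 0.048, -0.0]
contact_force: [0.8, 0.4, -0.0]
gripper_width: -0.005
grasp_force: 0.0
```

```bash
python3 - <<'E'
from plant import manip, grab_frame
import cv2,numpy as np
from scipy.spatial.transform import Rotation as Ro
s=manip.state();f=grab_frame('wrist')
q=s['tool_rot'];print(s['time'],s['tool_pos'],q,s['contact_force'],s['gripper_width'])
R=Ro.from_quat(np.r_[q[1:],q[0]]).as_matrix();print(R.round(3),np.degrees(np.arctan2(R[1,0],R[0,0])))
T=np.array(f['T_tool_cam']);Z=f['z_map'];v,u=np.mgrid[:480,:640]
P=np.stack([(u-f['cx'])/f['fx']*Z,(v-f['cy'])/f['fy']*Z,Z,np.ones_like(Z)],-1)@T.T
W=P[...,:3]@R.T+s['tool_pos']
m=(W[...,2]>.058)&(W[...,2]<.069)&(Z>0)
hsv=cv2.cvtColor(f['pixels'],cv2.COLOR_RGB2HSV);m&=(hsv[...,0]<22)&(hsv[...,1]>70)
Q=W[m];print('plate z',np.median(Q[:,2]))
print('extents local about est centre')
a=np.radians(5.4);L=(Q[:,:2]-[.534,0])@np.array([[np.cos(a),-np.sin(a)],[np.sin(a),np.cos(a)]])
print(np.percentile(L,[.5,99.5],axis=0))
cv2.imwrite('pics/w1.png',f['pixels'][...,::-1])
E
```

```text
1.7 [ 0.46159891 -0.06920615  0.1484735 ] [-4.65820164e-05  9.98851466e-01  4.79137036e-02 -1.52749405e-04] [ 0.75342667  0.39538587 -0.01397266] -0.004980173212054738
[[ 0.995  0.096 -0.   ]
 [ 0.096 -0.995  0.   ]
 [-0.    -0.    -1.   ]] 5.492609941605816
plate z 0.0625838458537922
extents local about est centre
[[-0.09108465 -0.07780872]
 [ 0.06225358  0.08031837]]
```

View pics/w1.png

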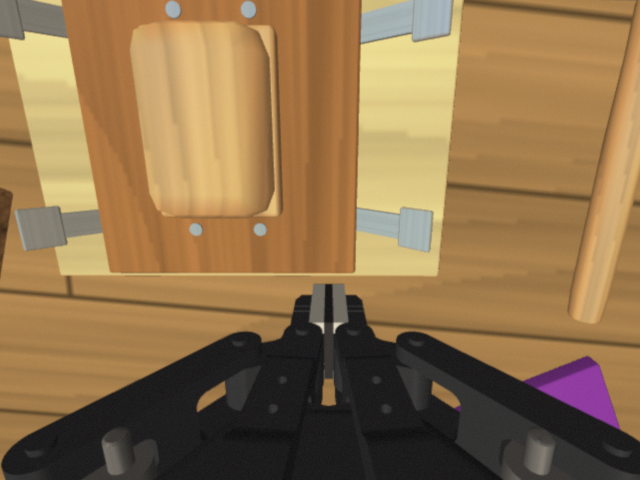

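The wrist view shows the plate's near edge at row 272 and the shut fingertips at about (328,300). The extents agree within 1–2 mm. I'm descending onto the near right corner.

Request:
servo_tool([
  [[0,0,-0.0015,-0.015,0],[0,0,0,-0.015,0],[0,0,0,-0.015,0],[0,0,0,-0.015,0],[0,0,0,-0.003,0],[0,0,0,-0.003,0],[0,0,0,0,0],[0,0,0,0,0]],
])

```text
time: 2.55
tool_pos: [0.462, -0.0726, 0.084]
tool_rot: [0.0, 0.999, 0.048, 0.001]
contact_force: [0.7, -0.2, 1.0]
gripper_width: -0.003
grasp_force: 0.0
```

Request:
servo_tool([
  [[0,0,0,-0.001,0],[0,0,0,-0.001,0],[0,0,0,-0.001,0],[0,0,0,-0.001,0],[0,0,0,-0.001,0],[0,0,0,0,0],[0,0,0,0,0],[0,0,0,0,0]],
])

```text
time: 3.35
tool_pos: [0.4615, -0.0722, 0.0783]
tool_rot: [-0.0, 0.999, 0.048, -0.0]
contact_force: [-0.6, 0.0, -0.3]
gripper_width: 0.003
grasp_force: 0.0
```

Request:
servo_tool([
  [[0,0,0,-0.001,0],[0,0,0,0,0],[0,0,0,-0.001,0],[0,0,0,0,0],[0,0,0,0,0],[0,0,0,0,0],[0,0,0,0,0],[0,0,0,0,0]],
])

```text
time: 4.15
tool_pos: [0.4616, -0.0723, 0.0764]
tool_rot: [0.0, 0.999, 0.048, -0.0]
contact_force: [-1.4, -0.1, 2.7]
gripper_width: 0.002
grasp_force: 1.4
```

Request:
servo_tool([
  [[0,0,0,-0.0015,0],[0,0,0,0,0],[0,0,0,0,0],[0,0,0,0,0],[0,0,0,0,0],[0,0,0,0,0],[0,0,0,0,0],[0,0,0,0,0]],
])

```text
time: 4.95
tool_pos: [0.4617, -0.0723, 0.0749]
tool_rot: [0.0, 0.999, 0.048, 0.0]
contact_force: [-0.3, -1.1, 3.1]
gripper_width: 0.002
grasp_force: 1.6
```

Request:
servo_tool([
  [[0,0,0,-0.001,0],[0,0,0,-0.001,0],[0,0,0,-0.001,0],[0,0,0,0,0],[0,0,0,0,0],[0,0,0,0,0],[0,0,0,0,0],[0,0,0,0,0]],
])

```text
time: 5.75
tool_pos: [0.4617, -0.0724, 0.0726]
tool_rot: [0.0, 0.999, 0.048, -0.0]
contact_force: [-3.8, -2.8, 8.7]
gripper_width: -0.002
grasp_force: 4.4
```

Pressed, this corner sank about 5 mm at around 3 N and then stiffened, so it looks sprung. I'll press the near left corner to compare.

Request:
servo_tool([
  [[0,0,0,-0.0005,0],[0,0,0,0.015,0],[0,0,0,0.03,0],[0,-0.003,0.032,0,0],[0,-0.003,0.032,0,0],[0,-0.003,0.032,0,0],[0,-0.003,0.032,0,0],[0,0,0,-0.015,0]],
])

```text
time: 6.55
tool_pos: [0.4501, 0.0592, 0.1022]
tool_rot: [-0.001, 0.999, 0.05, 0.002]
contact_force: [0.8, -1.3, -0.1]
gripper_width: 0.001
grasp_force: 0.0
```

Request:
servo_tool([
  [[0,0,0,-0.015,0],[0,0,0,-0.005,0],[0,0,0,-0.001,0],[0,0,0,-0.001,0],[0,0,0,-0.001,0],[0,0,0,0,0],[0,0,0,0,0],[0,0,0,0,0]],
])

```text
time: 7.35
tool_pos: [0.4498, 0.0557, 0.0786]
tool_rot: [-0.0, 0.999, 0.048, 0.0]
contact_force: [-0.8, -0.3, -0.2]
gripper_width: -0.0
grasp_force: 0.0
```

Request:
servo_tool([
  [[0,0,0,-0.001,0],[0,0,0,0,0],[0,0,0,-0.001,0],[0,0,0,0,0],[0,0,0,0,0],[0,0,0,0,0],[0,0,0,0,0],[0,0,0,0,0]],
])

```text
time: 8.15
tool_pos: [0.4499, 0.0557, 0.0781]
tool_rot: [0.0, 0.999, 0.048, -0.0]
contact_force: [-4.9, 0.4, 10.9]
gripper_width: 0.002
grasp_force: 5.6
```

The near left corner is solid: 11 N with no sinking at z 0.078. Near right sank from 0.078 to 0.0726, so it is the one that gives. Next is the near right lever's paddle.

Request:
servo_tool([
  [[0,0,0,0.025,0],[0,0,0,0.04,0],[0,0.007,-0.035,0,0],[0,0.007,-0.035,0,0],[0,0.007,-0.035,0,0],[0,0.007,-0.035,0,0],[0,0.007,-0.035,0,0],[0,0,0,0,0]],
])

```text
time: 8.95
tool_pos: [0.4852, -0.1225, 0.1417]
tool_rot: [0.001, 0.999, 0.046, 0.0]
contact_force: [-0.1, 0.9, -0.3]
gripper_width: 0.003
grasp_force: 0.0
```

```bash
python3 - <<'E'
from plant import manip, grab_frame
import cv2
print(manip.state()['tool_pos'])
f=grab_frame('wrist');cv2.imwrite('pics/w2.png',f['pixels'][...,::-1])
E
```

```text
[ 0.48522174 -0.12251154  0.14173567]
```

View pics/w2.png

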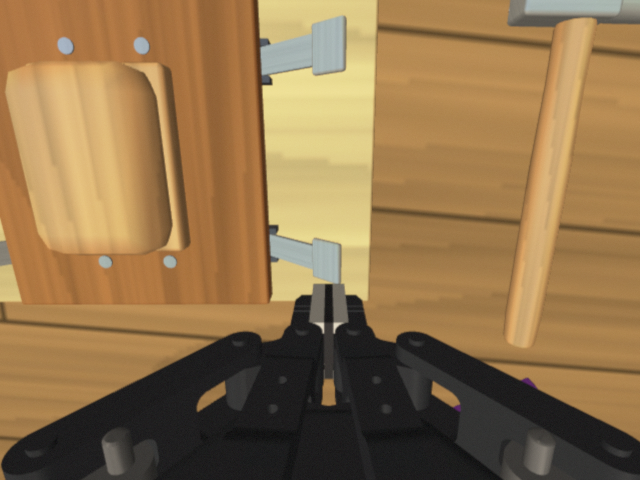

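The paddle at (327,258) sits straight ahead of the fingertips at (328,290), as computed. I'm pressing it down along its arc.

Request:
servo_tool([
  [[0,0,0.001,-0.025,0],[0,0,0,-0.02,0],[0,0,0,-0.005,0],[0,0,-0.002,-0.005,0],[0,0,-0.002,-0.005,0],[0,0,-0.002,-0.005,0],[0,0,-0.002,-0.005,0],[0,0,0,0,0]],
])

```text
time: 9.8
tool_pos: [0.4844, -0.1264, 0.0709]
tool_rot: [-0.0, 0.999, 0.048, -0.0]
contact_force: [-0.6, -0.4, 0.2]
gripper_width: 0.002
grasp_force: 0.0
```

Request:
servo_tool([
  [[0,0,-0.0015,-0.005,0],[0,0,-0.0015,-0.005,0],[0,0,-0.001,-0.005,0],[0,0,-0.001,-0.005,0],[0,0,0,-0.004,0],[0,0,0,-0.003,0],[0,0,0,0,0],[0,0,0,0,0]],
])

```text
time: 10.6
tool_pos: [0.4844, -0.131, 0.0441]
tool_rot: [-0.0, 0.999, 0.048, -0.0]
contact_force: [-0.6, 0.7, -0.0]
gripper_width: -0.001
grasp_force: 0.0
```

```bash
python3 - <<'E'
from plant import manip, grab_frame
import cv2
print(manip.state()['tool_pos'],manip.state()['contact_force'])
f=grab_frame('wrist');g=grab_frame('scene')
a=cv2.resize(f['pixels'][120:360,180:500],(400,300));b=cv2.resize(g['pixels'][190:325,230:410],(400,300),interpolation=cv2.INTER_CUBIC)
cv2.imwrite('pics/w3.png',cv2.hconcat([a,b])[...,::-1])
E
```

```text
[ 0.48435261 -0.13103359  0.04405977] [-0.57726358  0.66923369 -0.01195505]
```

View pics/w3.png

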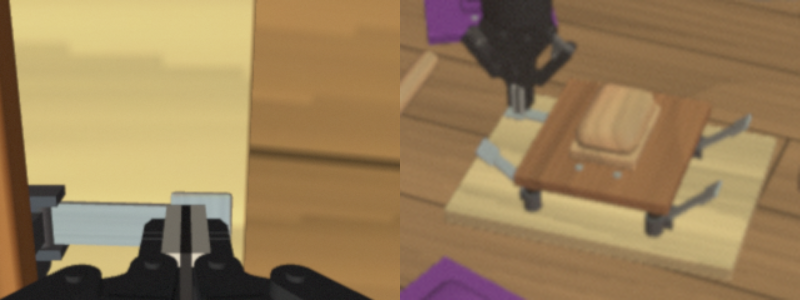

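The lever is nearly flat under the tips, with the paddle at about (200,210) in the left half. I'll press on to its stop.

Request:
servo_tool([
  [[0,0,-0.002,-0.002,0],[0,0,-0.001,-0.001,0],[0,0,0,-0.001,0],[0,0,0,-0.001,0],[0,0,0,0,0],[0,0,0,0,0],[0,0,0,0,0],[0,0,0,0,0]],
])

```text
time: 11.5
tool_pos: [0.4847, -0.1344, 0.0399]
tool_rot: [0.0, 0.999, 0.048, 0.0]
contact_force: [-1.9, 0.5, 5.1]
gripper_width: -0.002
grasp_force: 2.7
```

Request:
servo_tool([
  [[0,0,0,-0.001,0],[0,0,0,0,0],[0,0,0,-0.001,0],[0,0,0,0,0],[0,0,0,0,0],[0,0,0,0,0],[0,0,0,0,0],[0,0,0,0,0]],
])

```text
time: 12.3
tool_pos: [0.4849, -0.1344, 0.0394]
tool_rot: [0.0, 0.999, 0.048, -0.0]
contact_force: [-6.5, 2.6, 16.5]
gripper_width: -0.001
grasp_force: 7.8
```

The lever is at its stop. Now I'll lift and return to the near right corner.

Request:
servo_tool([
  [[0,0,0,0.015,0],[0,0,0,0.035,0],[0,0,0,0.03,0],[0,-0.012,0.031,0,0],[0,-0.011,0.031,0,0],[0,0,0,0,0],[0,0,0,-0.015,0],[0,0,0,-0.01,0]],
])

```text
time: 13.1
tool_pos: [0.4614, -0.0723, 0.0914]
tool_rot: [0.0, 0.999, 0.048, -0.0]
contact_force: [0.1, 0.9, 0.4]
gripper_width: 0.003
grasp_force: 0.0
```

Request:
servo_tool([
  [[0,0,0,-0.008,0],[0,0,0,-0.002,0],[0,0,0,-0.002,0],[0,0,0,-0.001,0],[0,0,0,-0.001,0],[0,0,0,0,0],[0,0,0,0,0],[0,0,0,0,0]],
])

```text
time: 13.9
tool_pos: [0.4617, -0.0723, 0.0785]
tool_rot: [0.0, 0.999, 0.048, 0.0]
contact_force: [0.1, 0.8, -0.5]
gripper_width: -0.002
grasp_force: 0.0
```

Request:
servo_tool([
  [[0,0,0,-0.001,0],[0,0,0,-0.001,0],[0,0,0,-0.001,0],[0,0,0,0,0],[0,0,0,0,0],[0,0,0,0,0],[0,0,0,0,0],[0,0,0,0,0]],
])

```text
time: 14.7
tool_pos: [0.4618, -0.0724, 0.0767]
tool_rot: [0.0, 0.999, 0.048, -0.0]
contact_force: [-5.3, 0.4, 9.9]
gripper_width: 0.001
grasp_force: 4.9
```

The corner holds firm: 10 N at 0.0767, where it sank to 0.0726 before. I'll hold slightly firmer for a moment, then withdraw.

Request:
servo_tool([
  [[0,0,0,-0.0005,0],[0,0,0,0,0],[0,0,0,0,0],[0,0,0,0,0],[0,0,0,0,0],[0,0,0,0,0],[0,0,0,0,0],[0,0,0,0,0]],
])

```text
time: 15.5
tool_pos: [0.4618, -0.0725, 0.0766]
tool_rot: [0.0, 0.999, 0.048, -0.0]
contact_force: [-6.7, 0.8, 11.9]
gripper_width: 0.001
grasp_force: 6.3
```

Request:
servo_tool([
  [[0,0,0,0.01,0],[0,0,0,0.03,0],[0,0,0,0.04,0],[0,0,0,0.04,0],[0,-0.01,-0.03,0.03,0],[0,-0.01,-0.04,0,0],[0,-0.01,-0.04,0,0],[0,-0.01,-0.04,0,0]],
])

```text
time: 16.3
tool_pos: [0.4212, -0.2235, 0.2255]
tool_rot: [0.0, 0.999, 0.049, 0.001]
contact_force: [0.8, -0.0, -0.6]
gripper_width: -0.002
grasp_force: 0.0
```

Request:
servo_tool([
  [[0,-0.01,-0.04,0,0],[0,-0.01,-0.04,0,0],[0,-0.01,-0.04,0,0],[0,-0.01,-0.03,0,0],[0,0,0,0,0],[0,0,0,0,0],[0,0,0,0,0],[0,0,0,0,0]],
])

```text
time: 17.1
tool_pos: [0.382, -0.3712, 0.2248]
tool_rot: [-0.0, 0.999, 0.049, 0.0]
contact_force: [-0.3, -0.4, -0.4]
gripper_width: -0.002
grasp_force: 0.0
```

```bash
python3 - <<'E'
from plant import manip, grab_frame
import cv2
f=grab_frame('top');g=grab_frame('scene')
a=cv2.resize(f['pixels'][180:285,240:380],(400,300),interpolation=cv2.INTER_CUBIC);b=cv2.resize(g['pixels'][190:325,230:410],(400,300),interpolation=cv2.INTER_CUBIC)
cv2.imwrite('pics/e.png',cv2.hconcat([a,b])[...,::-1])
E
```

```text
(no output)
```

View pics/e.png

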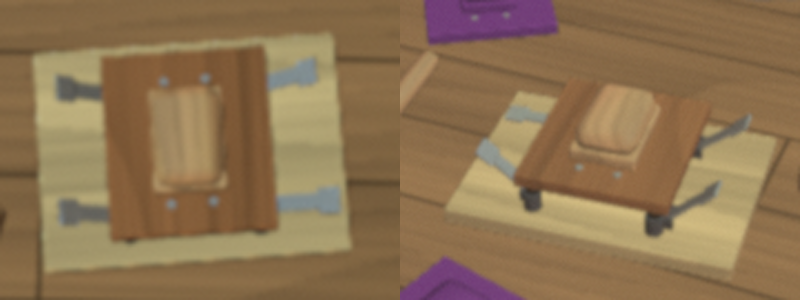

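The picture shows the near right lever flat (left half, (325,200)), the other three standing, and the plate in place.

```bash
python3 -c "
from plant import manip
print(manip.job_done())"
```

```text
the job is handed in; nothing more can be done
None
```

The near right corner was the one that gave; I pressed its shim lever flat, left the other three standing, re-pressed the corner (firm at about 12 N), withdrew and handed the job in. I pressed only near right and near left (solid, for comparison), not the two far corners.

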